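# Put the lids back on the steel specimen jars

## Task

Two open steel specimen jars and their two lids stand scattered on the worktop, a wide pair and a narrow pair. Put each lid on the jar it fits, knob up, so that it lies flat on the rim with its plug inside the mouth. Leave both jars standing where they are.

Things in the scene. Friction and masses are not known exactly. Their poses are not given: they have to be found in the camera images.
- wide_lid_knob (a point): The larger steel lid, lying on its plug: plate 92 mm across, 4 mm thick; below, a tapered plug 7 mm high, 58 mm across at the bottom, 66 mm at the plate; on top an upright round black knob, 20 mm across, 28 mm tall, to grip from above. This point: centre of the knob, 14 mm above the plate's top, 25 mm above the plug's bottom; 18 mm above the jar's rim when seated. z up its axis; yaw means nothing. 120 g.
- narrow_lid_knob (a point): The smaller steel lid, lying on its plug: plate 64 mm across, 4 mm thick; below, a tapered plug 7 mm high, 30 mm across at the bottom, 38 mm at the plate; on top an upright round black knob, 20 mm across, 28 mm tall, to grip from above. This point: centre of the knob, 14 mm above the plate's top, 25 mm above the plug's bottom; 18 mm above the jar's rim when seated. z up its axis; yaw means nothing. 70 g.
- wide_jar_mouth (a point): The wide, low jar: open round stainless steel jar, 84 mm outside diameter, 55 mm tall, 3 mm wall (78 mm mouth), standing loose on the worktop. This point is the centre of the mouth, level with the rim, 55 mm above the worktop; z points up. About 350 g. Its lid is the larger one.
- narrow_jar_mouth (a point): The narrow, taller jar: open round stainless steel jar, 56 mm outside diameter, 75 mm tall, 3 mm wall (50 mm mouth), standing loose on the worktop. This point is the centre of the mouth, level with the rim, 75 mm above the worktop; z points up. About 300 g. Its lid is the smaller one.
Mind the look-alikes: they are no part of the job. Leave any blue look-alike of the part that bears narrow_jar_mouth alone.

How it is judged:
By the outcome, as a careful person would: the job done as asked, in the order asked, and still so for the second after the job is handed in, with the robot touching nothing.
It also fails if it takes over 54 s, if anything falls off the work surface, if the arm or the gripper's body presses on something with over 40 N, if the wrist force passes 120 N, or if a joint passes its speed limit or range.

## Robot

A 7-joint arm with a two-finger parallel gripper is mounted at the origin on a cart in front of the work surface, level with it; the furniture and walls round the work are solid. World frame = base frame: x ahead of the robot, y to its left, z up, the work surface at z = 0. Lengths are in m, angles in rad, forces in N, time in s.
With the tool pointing down it reaches from about 0.425 to 0.925 m from the base axis. Payload 6.8 kg.
Tool frame: the origin (TCP) lies midway between the tips of the shut fingers; the grasp point (between the pads) lies 19 mm behind it; z points along the fingers, x is the direction in which the jaws open and shut, and the axes are right-handed (so a half turn about z gives the same grasp; the last joint's range is limited). The gripper opens to 85 mm and grips with 20 to 120 N. Pads are 22 mm wide; open, the fingers measure 114 mm over their backs; the gripper's body (76 mm by 85 mm) begins 54 mm behind the grasp point. The pads swing forward as they close: fully open they stand 13 mm farther back than shut.
Start: joints at [-1.352, 0.477, 0.022, 1.555, -0.011, 1.109, -0.083], TCP at [0.217, 0.639, 0.231] pointing down, gripper open.
Joint ranges: [-2.96, 2.96], [-0.34, 2.1], [-1.41, 1.46], [0.24, 2.44], [-1.37, 4.51], [0.17, 1.92], [-2.96, 2.96]. Speed limits (rad/s): [2.39, 2.39, 3.14, 3.14, 3.14, 3.14, 3.14].

## Interface

Orientations are given as a rotation vector (axis times angle).
In Python, from bench import r gives the robot as it stands. The module is installed in compiled form; this text tells all that it offers.
- The arm moves only by the shell command python3 -m pendant 'ROWS' [OPENING] [FORCE]. ROWS is text: rows parted by semicolons, each of 4 numbers parted by spaces: the shift along the tool's x, y, z in cm, then the turn about the tool's z in degrees. A call has 1 to 8 rows; each row shifts and turns the pose as measured when the row begins, along the tool's axes as they then stand; what a row does not reach is not made up. A row lasts 1/12 s, in which the tool goes at most 41.7 mm and 7.16 degrees, less where a joint would pass 70% of its speed; a pose out of reach is approached as far as the arm can. A call with a gripper value outside its range is refused whole. OPENING is the closure in counts, from 0 (fully open) to 255 (shut), set as the call begins (- or left out, the last holds). The fingers move at their own pace and stop on an object; FORCE is the grip in N (left out, the last holds). Time passes only in rows, so rows that do not move let the fingers close. It gives the time, the measured TCP pose, the force and the opening at its end, in the units of the state.
- r.get_obs(): the state, without advancing time (a new reading comes with each control period).
- r.grab_frame(name): name is "side" or "top" or "wrist"; returns a dict with "color" (384x512x3 uint8, red, green, blue), "fx", "fy", "cx", "cy" (pixels), "R" (3x3) and "t" (3): a world point X has camera coordinates R X + t; the wrist camera has in their place "hand_eye" (4x4, takes a point from camera to tool coordinates, whose origin is the TCP and whose axes are the tool frame's). Camera axes: x right, y down, z forward; pixel columns grow to the right and rows downward; lengths in m; the calibration is good to about 2 mm. A picture is of the moment at which its call begins: read the wrist's pose just before it. There is no depth.
- r.hand_in(): hands the job in, once; it reports no verdict.
The state is a dict: "clock": time; "joints": joint angles; "qvel": joint speeds; "tau": joint torques, N m; "tcp_pos": TCP position; "orientation": TCP orientation; "contact_force": force on the tool from outside, world axes, zero at the start; "moment": the same for the moment, N m; "grip_width": finger opening in m.
Only numpy, scipy, OpenCV 4.12 (cv2) and the standard library are available. Lean on these libraries where they do the work, as an engineer would, in place of code of your own. Each camera call takes 0.05 s, during which the arm holds its last target.

## Working session

There is one attempt and no reset: what is moved stays moved. The work goes in short steps, Python scripts to look and compute and a shell command to move; the robot and the scene stay as the last step left them, time stands still between calls to the robot, and variables do not carry over. Pictures are saved under pics/ and viewed, and the job is handed in when it is done.

```bash
mkdir -p pics; cat > look.py <<'E'
import sys,cv2,json,pickle
from bench import r
tag=sys.argv[1]
for n in sys.argv[2:]:
    o=r.get_obs(); f=r.grab_frame(n)
    cv2.imwrite(f'pics/{tag}_{n}.png',f['color'][:,:,::-1]); pickle.dump((o,f),open(f'pics/{tag}_{n}.pkl','wb'))
    print(n,{k:(v.tolist() if hasattr(v,'tolist') else v) for k,v in f.items() if k!='color'})
print(r.get_obs())
E
python3 look.py a top side wrist
```

```text
top {'fx': 418.05137878700367, 'fy': 418.05137878700367, 'cx': 252.40230926743715, 'cy': 190.51169862305562, 'R': [[-0.017948523512898554, -0.9998106443382662, -0.007518375596340371], [-0.9748793874027994, 0.019169655454549014, -0.2219069722358818], [0.2220090775640705, 0.0033466068867726247, -0.9750388554829474]], 't': [0.17806524626328787, 0.5535739220930586, 0.8038085185470965]}
side {'fx': 364.27450110989173, 'fy': 364.27450110989173, 'cx': 251.6885655566374, 'cy': 188.04998678793274, 'R': [[-0.9765441468110546, -0.21450890095567202, 0.018640298813579502], [-0.13120123559948393, 0.5241692888142582, -0.8414468446914061], [0.17072716569497232, -0.8241556212723086, -0.5400182837821486]], 't': [0.5768339993578832, 0.04637153174272612, 0.9880132325445674]}
wrist {'fx': 333.54802110791, 'fy': 333.54802110791, 'cx': 254.1019799485961, 'cy': 192.72892895867818, 'hand_eye': [[0.9999998026611164, 0.0005524023061096987, 0.0002992146663782715, -0.0004021831254134023], [-0.0006128653109641029, 0.9624868002160811, 0.2713278161300751, -0.06912721277837007], [-0.0001381080554780748, -0.27132794596483684, 0.9624869488282234, -0.14263653043174968], [0.0, 0.0, 0.0, 1.0]]}
{'clock': 0.15, 'joints': array([-1.35211998,  0.47765512,  0.02234244,  1.55619169, -0.01153192,
        1.10929742, -0.08309457]), 'qvel': array([ 0.00125552, -0.00393952,  0.00224178, -0.0039978 , -0.00073112,
        0.00173471,  0.00094452]), 'tau': array([ 3.25761161e-03, -5.96924329e+01,  1.61028352e+00, -2.81487644e+01,
        1.26443681e-02,  6.60100894e-03,  3.90664457e-05]), 'tcp_pos': array([0.21651971, 0.63886069, 0.23053265]), 'orientation': array([ 2.55246809e+00,  1.83001159e+00, -1.75108454e-03]), 'contact_force': array([-1.01977758, -0.79746029, -0.3010162 ]), 'moment': array([0.0255743 , 0.0206738 , 0.03246568]), 'grip_width': 0.08520770785758468}
```

View pics/a_top.png

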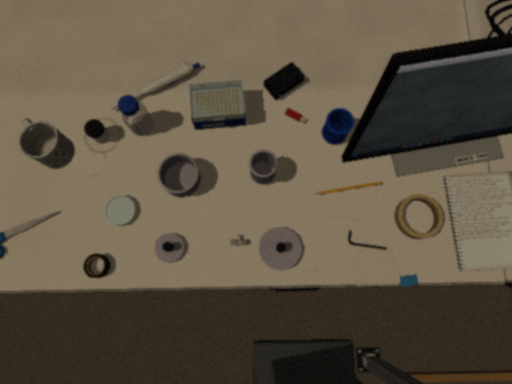

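View pics/a_side.png

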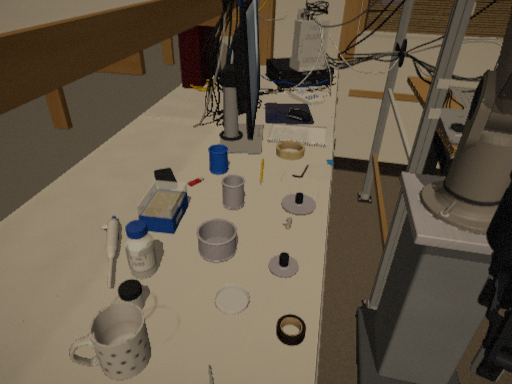

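View pics/a_wrist.png

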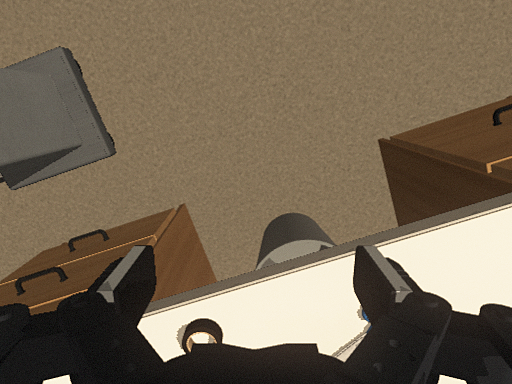

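The top view shows the wide jar at about (179,174), the narrow jar (263,166), the narrow lid (170,247), the wide lid (281,247), and the blue look-alike (338,125). I'll enlarge it and fit the shapes.

```bash
cat > seg.py <<'E'
import cv2,pickle,numpy as np
for n,box in (('top',(130,130,330,290)),('side',(170,160,340,300))):
    o,f=pickle.load(open(f'pics/a_{n}.pkl','rb')); c=f['color']
    hsv=cv2.cvtColor(c,cv2.COLOR_RGB2HSV)
    x0,y0,x1,y1=box
    big=cv2.resize(c[y0:y1,x0:x1,::-1],None,fx=4,fy=4,interpolation=cv2.INTER_CUBIC)
    big=cv2.convertScaleAbs(big,alpha=1.5)
    cv2.imwrite(f'pics/crop_{n}.png',big[:600,:800])
    lab=cv2.cvtColor(c,cv2.COLOR_RGB2LAB).astype(int)
    for p in [(179,174),(160,175),(263,166),(170,258),(281,260),(220,200),(281,245),(220,230)] if n=='top' else [(217,245),(233,190),(300,208),(283,270),(270,230),(284,258)]:
        print(n,p,c[p[1],p[0]],lab[p[1],p[0]])
E
python3 seg.py
```

```text
top (179, 174) [67 58 55] [ 65 131 131]
top (160, 175) [46 43 36] [ 45 128 133]
top (263, 166) [47 40 40] [ 43 132 129]
top (170, 258) [104  94  85] [103 130 135]
top (281, 260) [103  89  83] [ 99 133 134]
top (220, 200) [137 123  99] [133 129 143]
top (281, 245) [10  8  9] [  6 130 127]
top (220, 230) [132 117  94] [128 130 143]
side (217, 245) [123 110 101] [121 132 135]
side (233, 190) [119 105  97] [116 132 135]
side (300, 208) [125 111 102] [122 132 135]
side (283, 270) [126 115 104] [125 130 136]
side (270, 230) [159 144 120] [154 130 143]
side (284, 258) [25 22 22] [ 19 130 129]
```

View pics/crop_top.png

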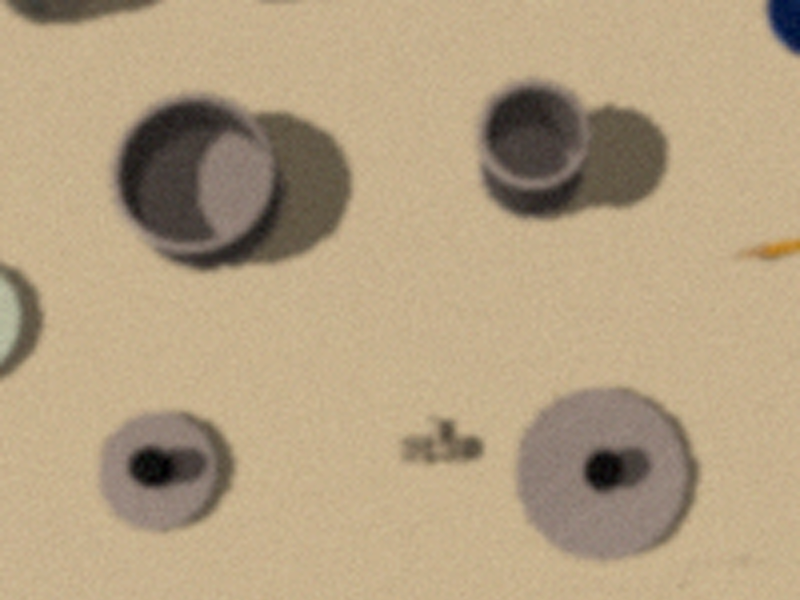

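View pics/crop_side.png

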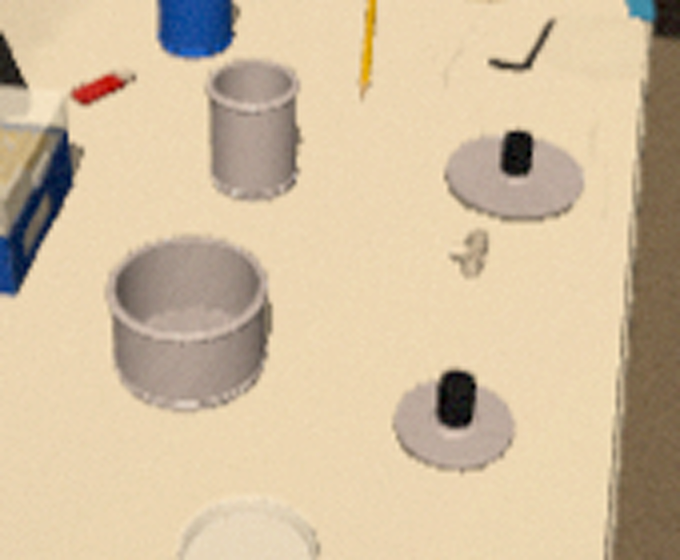

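```bash
cat > meas.py <<'E'
import cv2,pickle,numpy as np
def ray(f,u,v,z):
    d=f['R'].T@np.array([(u-f['cx'])/f['fx'],(v-f['cy'])/f['fy'],1]); c=-np.asarray(f['R']).T@f['t']
    return c+d*(z-c[2])/d[2]
if __name__=='__main__':
  for n,pts in (('top',dict(wj=(179,174),nj=(263,166),nl=(170,258),wl=(281,260))),('side',dict(wj=(217,250),nj=(233,200),wl=(300,208),nl=(283,270)))):
    o,f=pickle.load(open(f'pics/a_{n}.pkl','rb')); f['R']=np.array(f['R']);f['t']=np.array(f['t'])
    c=f['color']; lab=cv2.cvtColor(c,cv2.COLOR_RGB2LAB).astype(int)
    b=lab[:,:,2]; L=lab[:,:,0]
    Lt=130 if n=='top' else 152
    m=((b<139)).astype(np.uint8)
    cv2.imwrite(f'pics/mask_{n}.png',cv2.resize(m*255,None,fx=1.5,fy=1.5))
    nl,lb,st,ce=cv2.connectedComponentsWithStats(m,connectivity=4)
    for k,p in pts.items():
        i=lb[p[1],p[0]]; 
        mm=(lb==i).astype(np.uint8); cs,_=cv2.findContours(mm,cv2.RETR_EXTERNAL,cv2.CHAIN_APPROX_NONE)
        cnt=max(cs,key=len)[:,0,:].astype(float)
        for z in ((.011,) if k[1]=='l' else ({'wj':.055,'nj':.075}[k],0)):
            W=np.array([ray(f,u,v,z)[:2] for u,v in cnt]).astype(np.float32)
            (cx,cy),rad=cv2.minEnclosingCircle(W); mn=W.mean(0)
            print(n,k,i,st[i],'z',z,'circ',np.round([cx,cy,2*rad],4),'bbox',W.min(0),W.max(0))
        if k[1]=='l':
            x,y,w,h=st[i][:4]; sub=np.zeros_like(L,bool); sub[y-10:y+h,x:x+w]=True
            kk=np.argwhere(sub&(L<45)); v,u=kk.mean(0); print('   knob',u,v,len(kk),ray(f,u,v,.025))
E
python3 meas.py
```

```text
top wj 35 [ 157  153   60   45 2003] z 0.055 circ [0.5939 0.3064 0.1272] bbox [0.5475742  0.24389805] [0.6441552 0.3689924]
top wj 35 [ 157  153   60   45 2003] z 0 circ [0.6087 0.3156 0.1354] bbox [0.5593853  0.24900314] [0.66219425 0.38216406]
top nj 33 [ 249  150   47   35 1234] z 0.075 circ [0.6051 0.1265 0.099 ] bbox [0.56716245 0.07834322] [0.64057934 0.17366482]
top nj 33 [ 249  150   47   35 1234] z 0 circ [0.6268 0.1231 0.1078] bbox [0.585419   0.07056463] [0.6654467  0.17446937]
top nl 211 [155 233  34  30 776] z 0.011 circ [0.448  0.3434 0.072 ] bbox [0.41658503 0.30771983] [0.478488   0.37850833]
   knob 169.53703703703704 246.1851851851852 108 [0.44867959 0.34435996 0.025     ]
top wl 180 [ 259  227   46   44 1530] z 0.011 circ [0.4417 0.1088 0.0981] bbox [0.3957009  0.05990033] [0.4869015  0.15626487]
   knob 281.7176470588235 247.0705882352941 85 [0.44242944 0.10838688 0.025     ]
side wj 619 [ 197  219   41   44 1485] z 0.055 circ [0.5942 0.3531 0.1394] bbox [0.54234004 0.2836215 ] [0.64150393 0.4195879 ]
side wj 619 [ 197  219   41   44 1485] z 0 circ [0.6152 0.2922 0.1545] bbox [0.55771023 0.21524376] [0.66763556 0.36596546]
side nj 477 [222 175  23  35 703] z 0.075 circ [0.5982 0.1944 0.1532] bbox [0.5585341  0.11832943] [0.6378103 0.2685789]
side nj 477 [222 175  23  35 703] z 0 circ [0.6286 0.0836 0.1768] bbox [ 0.5828495  -0.00420915] [0.67433923 0.16918826]
side wl 557 [281 193  35  22 586] z 0.011 circ [0.4387 0.1146 0.1016] bbox [0.3955036  0.06406324] [0.48478976 0.16516657]
   knob 298.95652173913044 197.85507246376812 69 [0.43949389 0.11087551 0.025     ]
side nl 659 [269 253  30  25 543] z 0.011 circ [0.4449 0.3483 0.0724] bbox [0.41522872 0.3122747 ] [0.47702262 0.3837563 ]
   knob 283.75 259.28846153846155 104 [0.44585489 0.34818426 0.025     ]
```

```bash
cat > to.py <<'E'
import sys,numpy as np
from bench import r
from scipy.spatial.transform import Rotation as Ro
o=r.get_obs(); R=Ro.from_rotvec(o['orientation']).as_matrix()
print('t',round(o['clock'],2),'tcp',np.round(o['tcp_pos'],4),'w',round(o['grip_width'],4),'F',np.round(o['contact_force'],1),'z axis',np.round(R[:,2],3),'x axis',np.round(R[:,0],3))
if len(sys.argv)>3:
    d=np.array([float(a) for a in sys.argv[1:4]])-o['tcp_pos']; print('tool shift cm',np.round(R.T@d*100,2))
E
python3 to.py .447 .346 .21
python3 - <<'E'
import pickle
from meas import ray
o,f=pickle.load(open('pics/a_top.pkl','rb'))
print(ray(f,178.75,173.75,.055),ray(f,263.6,163.8,.075))
for (u0,u1,v,z) in ((158.75,198.75,173.75,.055),(250.2,277,163.8,.075)): print(ray(f,u0,v,z)[1]-ray(f,u1,v,z)[1])
o,f=pickle.load(open('pics/a_side.pkl','rb'))
# rim ellipses: wide crop x108..268,y235..338 ; narrow x207..299,y60..112
print(ray(f,170+188/4,160+285/4,.055),ray(f,170+253/4,160+84/4,.075))
E
```

```text
t 0.15 tcp [0.2165 0.6389 0.2305] w 0.0852 F [-1.  -0.8 -0.3] z axis [-0.    -0.001 -1.   ] x axis [ 0.321  0.947 -0.001]
tool shift cm [-20.34  31.23   2.08]
[0.59802327 0.3227273  0.055     ] [0.61038904 0.14335873 0.075     ]
0.08468738469602533
0.05553848404204341
[0.59673939 0.3279124  0.055     ] [0.60733197 0.14968997 0.075     ]
```

Measured diameters match the given sizes (84.7 and 55.5 mm). Next I move above the narrow lid.

```bash
python3 -m pendant '-2 3.1 0.2 0;-2 3.1 0.2 0;-2 3.1 0.2 0;-2 3.1 0.2 0;-2 3.1 0.2 0;-2 3.1 0.2 0;-2 3.1 0.2 0;-2 3.1 0.2 0' 0 40; python3 to.py .447 .346 .21
```

```text
clock: 0.82
tcp_pos: [0.3972, 0.4075, 0.2099]
orientation: [-2.531, -1.853, 0.009]
contact_force: [1.0, 0.2, -0.5]
grip_width: 0.0853
t 0.82 tcp [0.3972 0.4075 0.2099] w 0.0853 F [ 1.   0.2 -0.5] z axis [-0.007  0.    -1.   ] x axis [ 0.302  0.953 -0.002]
tool shift cm [-4.36  6.61 -0.04]
```

```bash
python3 -m pendant '-1.8 2.6 0 0;-1.8 2.6 0 0;-0.8 1.2 0 0;0 0 0 0' ; python3 look.py b wrist | tail -c 400; python3 to.py .447 .346 .21
cat > wr.py <<'E'
import pickle,sys,numpy as np,cv2
from scipy.spatial.transform import Rotation as Ro
o,f=pickle.load(open(f'pics/{sys.argv[1]}_wrist.pkl','rb'))
R=Ro.from_rotvec(o['orientation']).as_matrix(); H=np.array(f['hand_eye'])
def ray(u,v,z):
    d=R@H[:3,:3]@np.array([(u-f['cx'])/f['fx'],(v-f['cy'])/f['fy'],1]); c=R@H[:3,3]+o['tcp_pos']
    return c+d*(z-c[2])/d[2]
def circ(cnt,z):
    W=np.array([ray(u,v,z)[:2] for u,v in cnt]).astype(np.float32); return W
if __name__=='__main__':
    u0,u1,v0,v1,z=[float(a) for a in sys.argv[2:7]]
    P=np.array([ray(u,v,z)[:2] for u,v in ((u0,(v0+v1)/2),(u1,(v0+v1)/2),((u0+u1)/2,v0),((u0+u1)/2,v1))])
    print('center',P.mean(0),'diam',np.linalg.norm(P[0]-P[1]),np.linalg.norm(P[2]-P[3]))
E
```

```text
clock: 1.15
tcp_pos: [0.4524, 0.3326, 0.2086]
orientation: [2.547, 1.839, -0.012]
contact_force: [-0.7, -0.0, 0.0]
grip_width: 0.0853
909869e-01, -4.65945303e+01,  1.11970067e+00, -2.61570847e+01,
       -1.82778588e-01, -2.88737111e-02,  2.04708469e-01]), 'tcp_pos': array([0.451591  , 0.33364487, 0.20857334]), 'orientation': array([-2.54660309, -1.83954688,  0.01240407]), 'contact_force': array([ 1.05174968, -0.07708473, -0.18905522]), 'moment': array([-0.02566434, -0.04889926,  0.00316371]), 'grip_width': 0.08552237038068575}
t 1.2 tcp [0.4516 0.3336 0.2086] w 0.0855 F [ 1.1 -0.1 -0.2] z axis [-0.006 -0.005 -1.   ] x axis [ 0.314  0.949 -0.006]
tool shift cm [ 1.03 -0.82 -0.15]
```

View pics/b_wrist.png

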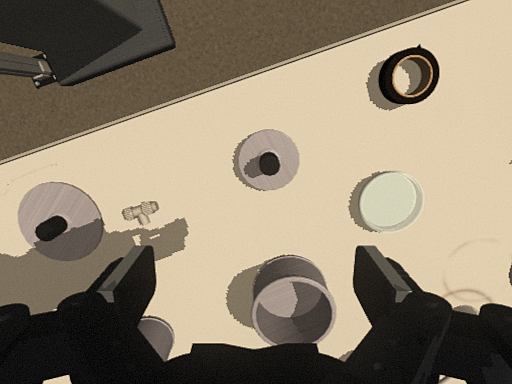

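The wrist view shows the narrow lid's plate at about u 238–300, v 129–191, the wide lid at u 18–103, v 181–262, and the wide jar's rim at u 252–336.

```bash
python3 wr.py b 238 300 129 191 .011; python3 wr.py b 18 103 181 262 .011; python3 wr.py b 252 336 276 348 .055;python3 to.py .446 .346 .11
```

```text
center [0.44841704 0.34847146] diam 0.06391579646212205 0.0646318298288111
center [0.44212954 0.11198501] diam 0.09298730036840812 0.09511912537402857
center [0.59865347 0.3258546 ] diam 0.08588480755399538 0.08499646826297086
t 1.2 tcp [0.4516 0.3336 0.2086] w 0.0855 F [ 1.1 -0.1 -0.2] z axis [-0.006 -0.005 -1.   ] x axis [ 0.314  0.949 -0.006]
tool shift cm [ 1.06 -0.87  9.85]
```

```bash
python3 -m pendant '0.6 -0.4 3 0;0.6 -0.4 3.5 0;0 0 3.5 0;0 0 0 0'  60; python3 to.py .4475 .347 .016
```

```text
clock: 1.53
tcp_pos: [0.4456, 0.3548, 0.1084]
orientation: [-2.539, -1.842, -0.0]
contact_force: [-1.2, -0.2, -0.2]
grip_width: 0.065
t 1.53 tcp [0.4456 0.3548 0.1084] w 0.065 F [-1.2 -0.2 -0.2] z axis [-0.003  0.004 -1.   ] x axis [0.31  0.951 0.003]
tool shift cm [-0.71  0.46  9.23]
```

```bash
python3 -m pendant '-0.6 0.4 2.5 0;0 0 2.5 0;0 0 0 0;0 0 0 0'; python3 to.py .4475 .347 .016
```

```text
clock: 1.87
tcp_pos: [0.4441, 0.3555, 0.06]
orientation: [-2.528, -1.851, -0.001]
contact_force: [0.5, 0.7, 1.1]
grip_width: 0.0653
t 1.87 tcp [0.4441 0.3555 0.06  ] w 0.0653 F [0.5 0.7 1.1] z axis [-0.005  0.007 -1.   ] x axis [0.302 0.953 0.005]
tool shift cm [-0.73  0.61  4.39]
```

```bash
python3 look.py c wrist >/dev/null; python3 to.py .4475 .347 .016
```

```text
t 1.92 tcp [0.4439 0.3558 0.0602] w 0.0649 F [ 0.2 -0.   0.4] z axis [-0.005  0.008 -1.   ] x axis [0.301 0.953 0.006]
tool shift cm [-0.76  0.64  4.41]
```

View pics/c_wrist.png

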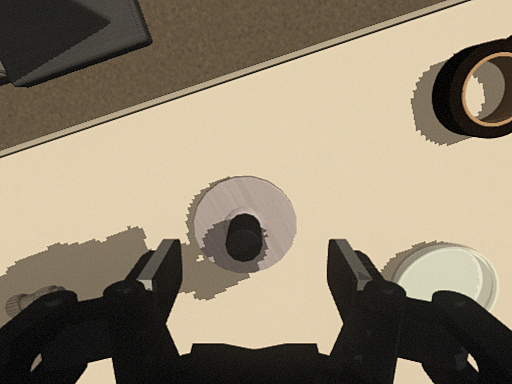

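```bash
python3 wr.py c 193 297 176 273 .011; python3 -m pendant '-0.75 0.65 0 0;0 0 0 0;0 0 0 0'; python3 to.py .4475 .347 .016
```

```text
center [0.447532   0.34846797] diam 0.06374815746570697 0.06343118694781752
clock: 2.17
tcp_pos: [0.4497, 0.349, 0.0652]
orientation: [-2.524, -1.853, -0.012]
contact_force: [0.4, -0.5, 0.1]
grip_width: 0.0653
t 2.17 tcp [0.4497 0.349  0.0652] w 0.0653 F [ 0.4 -0.5  0.1] z axis [-0.     0.013 -1.   ] x axis [0.3   0.954 0.012]
tool shift cm [-0.31 -0.13  4.92]
```

```bash
python3 -m pendant '-0.1 -0.1 1.5 0;0 0 1 0;0 0 0 0;0 0 0 0'; python3 to.py .4475 .348 .016
```

```text
clock: 2.5
tcp_pos: [0.4516, 0.3499, 0.0439]
orientation: [-2.525, -1.85, -0.024]
contact_force: [-0.2, 0.2, -0.1]
grip_width: 0.0654
t 2.5 tcp [0.4516 0.3499 0.0439] w 0.0654 F [-0.2  0.2 -0.1] z axis [ 0.006  0.018 -1.   ] x axis [0.302 0.953 0.019]
tool shift cm [-0.36 -0.33  2.79]
```

```bash
for i in 1 2 3; do python3 -m pendant '0 0 0 0' >/dev/null; python3 to.py .4475 .348 .016; python3 -c "
from bench import r;o=r.get_obs();print(o['qvel'].round(3))"; done
```

```text
t 2.58 tcp [0.4517 0.35   0.0442] w 0.0653 F [ 0.3 -0.6 -0.7] z axis [ 0.006  0.018 -1.   ] x axis [0.302 0.953 0.019]
tool shift cm [-0.37 -0.35  2.82]
[-0.001 -0.008  0.001 -0.01  -0.001  0.01  -0.002]
t 2.67 tcp [0.452  0.3501 0.0446] w 0.0652 F [-0.4 -0.2 -0.2] z axis [ 0.006  0.018 -1.   ] x axis [0.302 0.953 0.019]
tool shift cm [-0.39 -0.37  2.86]
[-0.001 -0.007  0.    -0.004  0.001  0.005  0.001]
t 2.75 tcp [0.4522 0.3502 0.045 ] w 0.0655 F [0.1 0.4 0.6] z axis [ 0.006  0.019 -1.   ] x axis [0.302 0.953 0.02 ]
tool shift cm [-0.41 -0.38  2.9 ]
[ 0.001 -0.005  0.    -0.005  0.001  0.004 -0.002]
```

```bash
python3 -m pendant '-0.4 -0.4 1 0;0 0 1 0;0 0 0 0'; python3 to.py .4475 .348 .016
```

```text
clock: 3.0
tcp_pos: [0.4484, 0.3491, 0.0257]
orientation: [-2.525, -1.849, -0.031]
contact_force: [-0.1, -0.3, -1.1]
grip_width: 0.0652
t 3.0 tcp [0.4484 0.3491 0.0257] w 0.0652 F [-0.1 -0.3 -1.1] z axis [ 0.009  0.021 -1.   ] x axis [0.302 0.953 0.023]
tool shift cm [-0.15 -0.06  0.97]
```

```bash
python3 -m pendant '-0.1 0 0.9 0;0 0 0 0'; python3 to.py .4475 .348 .016; python3 -m pendant '0 0 0.1 0;0 0 0 0;0 0 0 0;0 0 0 0;0 0 0 0;0 0 0 0' 255 40;python3 to.py .4475 .348 .016
```

```text
clock: 3.17
tcp_pos: [0.4484, 0.3485, 0.016]
orientation: [-2.525, -1.849, -0.031]
contact_force: [-0.1, 0.1, -0.9]
grip_width: 0.0653
t 3.17 tcp [0.4484 0.3485 0.016 ] w 0.0653 F [-0.1  0.1 -0.9] z axis [ 0.009  0.021 -1.   ] x axis [0.302 0.953 0.023]
tool shift cm [-0.07 -0.07 -0.  ]
clock: 3.67
tcp_pos: [0.4492, 0.3486, 0.0152]
orientation: [-2.525, -1.849, -0.031]
contact_force: [-0.2, 0.4, -0.7]
grip_width: 0.0185
t 3.67 tcp [0.4492 0.3486 0.0152] w 0.0185 F [-0.2  0.4 -0.7] z axis [ 0.009  0.021 -1.   ] x axis [0.302 0.953 0.023]
tool shift cm [-0.11 -0.14 -0.08]
```

```bash
python3 -m pendant '0 0 -2 0;0 0 -3 0;0 0 -4 0;0 0 -3.5 0;0 0 -1 0;0 0 0 0'; python3 to.py .609 .146 .155; python3 look.py d wrist|wc -c
```

```text
clock: 4.17
tcp_pos: [0.4464, 0.3446, 0.1539]
orientation: [-2.526, -1.85, -0.023]
contact_force: [0.1, 1.1, -1.3]
grip_width: 0.0189
t 4.17 tcp [0.4464 0.3446 0.1539] w 0.0189 F [ 0.1  1.1 -1.3] z axis [ 0.006  0.018 -1.   ] x axis [0.302 0.953 0.019]
tool shift cm [-14.02  21.49  -0.38]
1082
```

View pics/d_wrist.png

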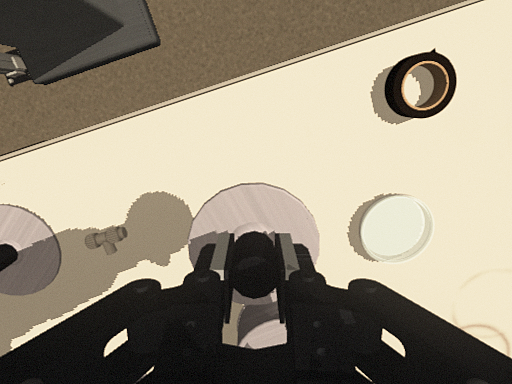

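The lid is held level and centred in the jaws (plate u 190–320). Carrying it to the narrow jar.

```bash
python3 -m pendant '-1 1.5 0 0;-1.5 2.4 0 0;-2 3 0 0;-2 3 0 0;-2 3 0 0;-2 3 0 0;-1.2 1.8 0 0;0 0 0 0'; python3 to.py .609 .146 .155
```

```text
clock: 4.88
tcp_pos: [0.5771, 0.174, 0.1341]
orientation: [-2.512, -1.862, 0.007]
contact_force: [0.8, -0.0, -1.2]
grip_width: 0.0184
t 4.88 tcp [0.5771 0.174  0.1341] w 0.0184 F [ 0.8 -0.  -1.2] z axis [-0.013  0.009 -1.   ] x axis [0.291 0.957 0.005]
tool shift cm [-1.74  3.84 -2.16]
```

```bash
python3 -m pendant '-0.8 1.5 -0.3 0;-0.6 1.5 0 0;0 0 0 0;0 0 0 0'; python3 to.py .609 .146 .125;  python3 look.py e wrist top side|wc -c
```

```text
clock: 5.22
tcp_pos: [0.5992, 0.1485, 0.128]
orientation: [-2.512, -1.856, 0.026]
contact_force: [-1.3, -0.2, -0.8]
grip_width: 0.0187
t 5.22 tcp [0.5992 0.1485 0.128 ] w 0.0187 F [-1.3 -0.2 -0.8] z axis [-0.024  0.005 -1.   ] x axis [ 0.294  0.956 -0.003]
tool shift cm [0.05 1.02 0.28]
1844
```

View pics/e_wrist.png

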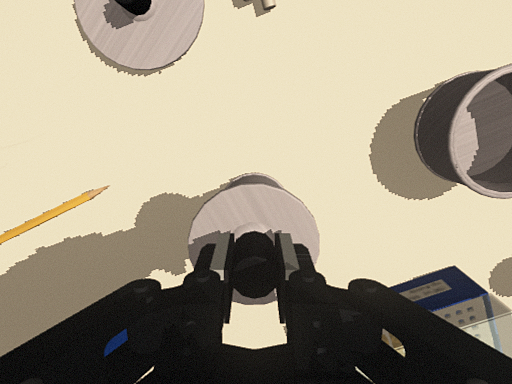

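View pics/e_side.png

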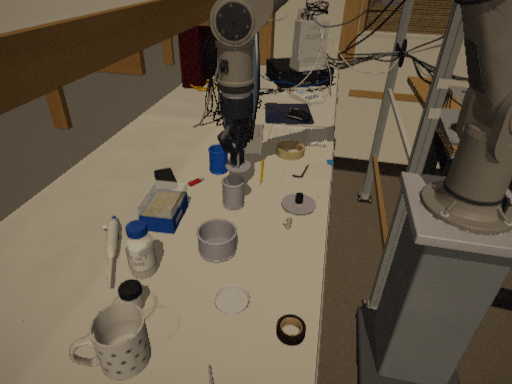

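```bash
python3 -m pendant '0 1 0 0;0 0.1 1 0;0 0 0 0;0 0 0 0'; python3 to.py .609 .146 .083; python3 look.py f wrist side|wc -c
python3 - <<'E'
import cv2
c=cv2.imread('pics/f_side.png')[120:220,190:300]; cv2.imwrite('pics/f_crop.png',cv2.resize(c,None,fx=5,fy=5,interpolation=2))
E
```

```text
clock: 5.7
tcp_pos: [0.6092, 0.1497, 0.1179]
orientation: [-2.505, -1.863, 0.022]
contact_force: [-0.2, -0.2, -0.9]
grip_width: 0.0186
t 5.7 tcp [0.6092 0.1497 0.1179] w 0.0186 F [-0.2 -0.2 -0.9] z axis [-0.023  0.007 -1.   ] x axis [0.288 0.958 0.   ]
tool shift cm [-0.36  0.17  3.49]
1458
```

View pics/f_wrist.png

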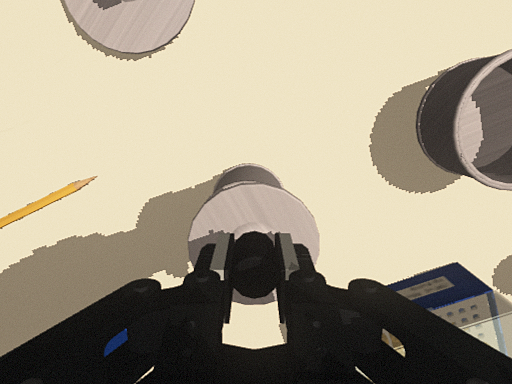

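View pics/f_crop.png

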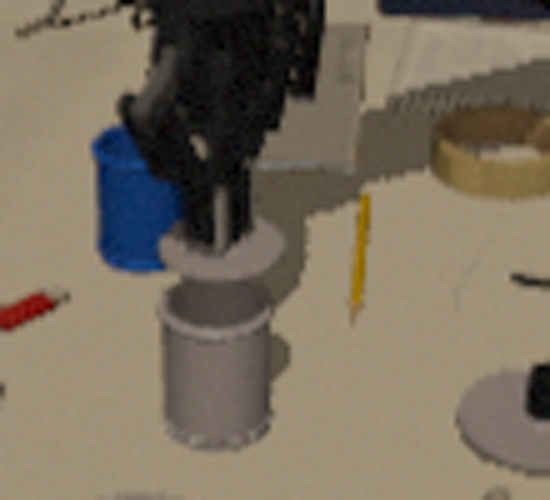

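```bash
cat > base.py <<'E'
import sys;import numpy as np,cv2
from wr import *
from scipy.optimize import least_squares
u0,u1,v0,v1=map(int,sys.argv[2:6]); rad=float(sys.argv[6])
lab=cv2.cvtColor(f['color'],cv2.COLOR_RGB2LAB).astype(int)
pts=[]
for u in range(u0,u1,2):
    col=lab[v0:v1,u,2]; i=np.argmax(col<138)
    pts.append((u,v0+i-.5))
print(pts[::4])
W=np.array([ray(u,v,0)[:2] for u,v in pts])
s=least_squares(lambda c:np.hypot(*(W-c).T)-rad,W.mean(0)+[.02,0],loss='soft_l1',f_scale=.001)
print(s.x,np.abs(s.fun).max())
s=least_squares(lambda c:np.hypot(*(W-c[:2]).T)-c[2],[*s.x,rad],loss='soft_l1',f_scale=.001)
print('free',s.x)
E
python3 base.py f 226 274 150 200 .028;  python3 base.py e 236 272 150 200 .028
```

```text
[(226, np.float64(170.5)), (234, np.float64(166.5)), (242, np.float64(163.5)), (250, np.float64(163.5)), (258, np.float64(165.5)), (266, np.float64(168.5))]
[0.61291596 0.14325152] 0.0007117078919396114
free [0.61462465 0.14267784 0.02966761]
[(236, np.float64(177.5)), (244, np.float64(174.5)), (252, np.float64(172.5)), (260, np.float64(173.5)), (268, np.float64(175.5))]
[0.61309217 0.14346123] 0.0005465538020443389
free [0.61458421 0.14305766 0.02947362]
```

```bash
python3 to.py .611 .145 .090;python3 -m pendant '-0.4 0.3 1 0;0 0 1 0;0 0 0.3 0;0 0 0 0'; python3 to.py .611 .145 .083
```

```text
t 5.8 tcp [0.6086 0.1497 0.1177] w 0.0187 F [-0.1  0.4 -1.3] z axis [-0.024  0.007 -1.   ] x axis [ 0.287  0.958 -0.   ]
tool shift cm [-0.38  0.43  2.76]
clock: 6.13
tcp_pos: [0.6097, 0.1447, 0.0926]
orientation: [-2.505, -1.864, 0.023]
contact_force: [0.2, 0.1, -1.5]
grip_width: 0.0187
t 6.13 tcp [0.6097 0.1447 0.0926] w 0.0187 F [ 0.2  0.1 -1.5] z axis [-0.023  0.007 -1.   ] x axis [0.287 0.958 0.   ]
tool shift cm [0.06 0.14 0.95]
```

Seated TCP height should be about 0.083, so the plug is now about 2 mm above the fully inserted start. Lowering gently.

```bash
python3 -m pendant '0.1 0.1 0.4 0;0 0 0.3 0;0 0 0 0'; python3 to.py .611 .145 .083; python3 look.py g side wrist|wc -c
python3 - <<'E'
import cv2
c=cv2.imread('pics/g_side.png')[120:220,190:300]; cv2.imwrite('pics/g_crop.png',cv2.resize(c,None,fx=5,fy=5,interpolation=2))
E
```

```text
clock: 6.38
tcp_pos: [0.6104, 0.1452, 0.0841]
orientation: [-2.505, -1.863, 0.025]
contact_force: [-0.2, -0.2, -0.7]
grip_width: 0.0184
t 6.38 tcp [0.6104 0.1452 0.0841] w 0.0184 F [-0.2 -0.2 -0.7] z axis [-0.025  0.007 -1.   ] x axis [ 0.288  0.958 -0.001]
tool shift cm [-0.01  0.06  0.11]
1459
```

View pics/g_crop.png

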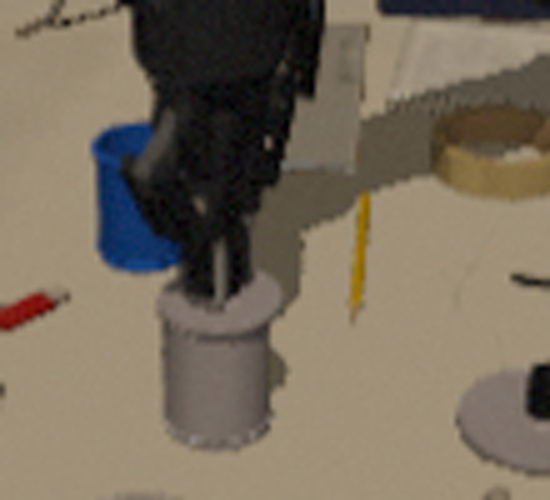

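View pics/g_wrist.png

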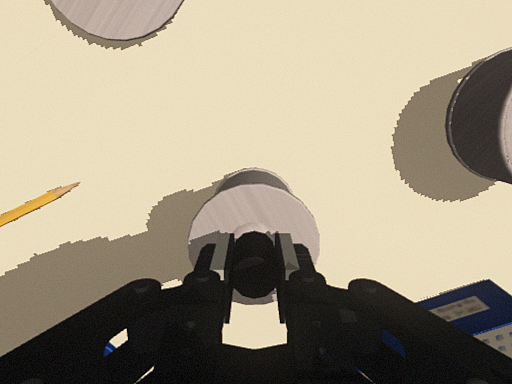

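```bash
python3 -m pendant '0 0.2 0.15 0;0 0 0.1 0;0 0 0 0'; python3 to.py .611 .145 .083;
```

```text
clock: 6.73
tcp_pos: [0.614, 0.1455, 0.0836]
orientation: [-2.505, -1.864, 0.019]
contact_force: [0.5, -1.4, -1.2]
grip_width: 0.0185
t 6.73 tcp [0.614  0.1455 0.0836] w 0.0185 F [ 0.5 -1.4 -1.2] z axis [-0.021  0.008 -1.   ] x axis [0.287 0.958 0.002]
tool shift cm [-0.13 -0.27  0.07]
```

```bash
python3 -m pendant '0 -0.15 0.15 0;0 0 0.1 0;0 0 0 0'; python3 to.py .6125 .145 .083;
```

```text
clock: 6.98
tcp_pos: [0.615, 0.1458, 0.0835]
orientation: [-2.508, -1.865, 0.011]
contact_force: [0.2, -1.0, -1.5]
grip_width: 0.0188
t 6.98 tcp [0.615  0.1458 0.0835] w 0.0188 F [ 0.2 -1.  -1.5] z axis [-0.015  0.009 -1.   ] x axis [0.288 0.958 0.004]
tool shift cm [-0.15 -0.22  0.05]
```

```bash
python3 -m pendant '0 0 0 0;0 0 0 0;0 0 0 0;0 0 0 0' 60 40; python3 to.py .6125 .145 .083; python3 look.py h side wrist|wc -c
python3 - <<'E'
import cv2
c=cv2.imread('pics/h_side.png')[120:220,190:300]; cv2.imwrite('pics/h_crop.png',cv2.resize(c,None,fx=5,fy=5,interpolation=2))
E
```

```text
clock: 7.32
tcp_pos: [0.6144, 0.1458, 0.083]
orientation: [-2.507, -1.865, 0.012]
contact_force: [0.4, 0.1, -0.0]
grip_width: 0.0646
t 7.32 tcp [0.6144 0.1458 0.083 ] w 0.0646 F [ 0.4  0.1 -0. ] z axis [-0.016  0.009 -1.   ] x axis [0.288 0.958 0.004]
tool shift cm [-0.13 -0.16  0.01]
1460
```

View pics/h_crop.png

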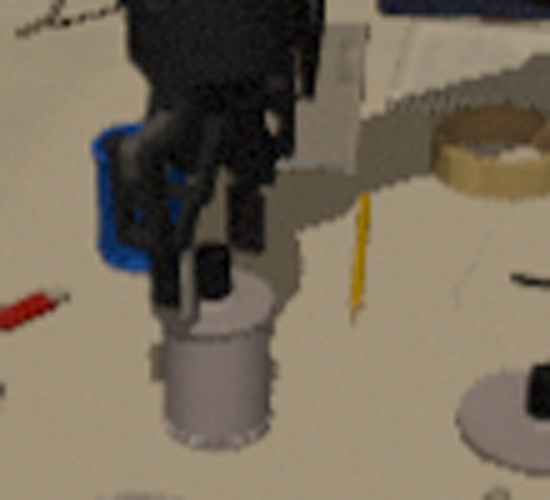

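View pics/h_wrist.png

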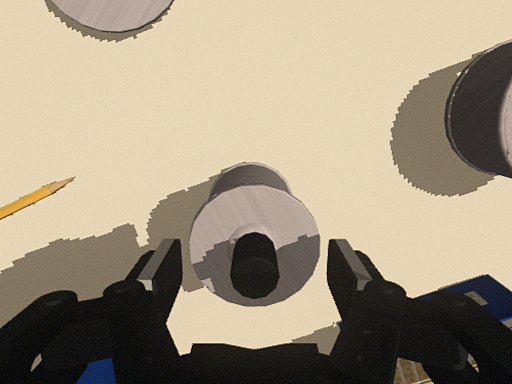

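The narrow lid looks seated and the knob is free. Retreating upward.

```bash
python3 -m pendant '0 0 -2 0;0 0 -3 0;0 0 -3 0;0 0 -1 0;0 0 0 0'; python3 to.py .441 .111 .17; python3 look.py i wrist|wc -c
```

```text
clock: 7.83
tcp_pos: [0.6138, 0.1445, 0.1734]
orientation: [-2.505, -1.864, 0.022]
contact_force: [-0.1, -0.0, -0.6]
grip_width: 0.0654
t 7.83 tcp [0.6138 0.1445 0.1734] w 0.0654 F [-0.1 -0.  -0.6] z axis [-0.023  0.007 -1.   ] x axis [0.287 0.958 0.   ]
tool shift cm [ -8.18 -15.57   0.71]
1078
```

View pics/i_wrist.png

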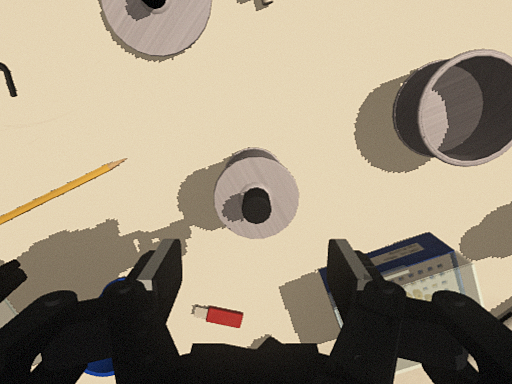

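```bash
python3 wr.py i 214.5 299 154 239 .079; python3 base.py i 238 280 140 175 .028; python3 -m pendant '-1 -1.7 0 0;-1.5 -2.8 0 0;-1.5 -2.8 0 0;-1.5 -2.8 0 0;-1.5 -2.8 0 0;-0.9 -1.7 0 0;0 0 0 0'; python3 to.py .441 .111 .17
```

```text
center [0.61322126 0.14644231] diam 0.062596927741639 0.06526821694560421
[(238, np.float64(151.5)), (246, np.float64(147.5)), (254, np.float64(147.5)), (262, np.float64(148.5)), (270, np.float64(153.5)), (278, np.float64(160.5))]
[0.61272089 0.14357978] 0.0007038669721522485
free [0.61429375 0.14273277 0.02963837]
clock: 8.47
tcp_pos: [0.4388, 0.1077, 0.1647]
orientation: [-2.502, -1.863, 0.044]
contact_force: [-0.8, 0.1, -0.3]
grip_width: 0.0654
t 8.47 tcp [0.4388 0.1077 0.1647] w 0.0654 F [-0.8  0.1 -0.3] z axis [-0.036  0.001 -0.999] x axis [ 0.286  0.958 -0.01 ]
tool shift cm [ 0.38  0.1  -0.54]
```

```bash
python3 look.py j wrist|wc -c;  python3 -m pendant '0.4 0.1 2.5 0;0 0 2.5 0;0 0 2.5 0;0 0 0 0;0 0 0 0'; python3 to.py .441 .111 .016; python3 look.py k wrist|wc -c
```

```text
1077
clock: 8.93
tcp_pos: [0.4435, 0.1132, 0.0854]
orientation: [-2.502, -1.865, 0.038]
contact_force: [0.3, -0.3, -0.4]
grip_width: 0.0649
t 8.93 tcp [0.4435 0.1132 0.0854] w 0.0649 F [ 0.3 -0.3 -0.4] z axis [-0.032  0.002 -0.999] x axis [ 0.286  0.958 -0.008]
tool shift cm [-0.23  0.03  6.95]
1081
```

View pics/j_wrist.png

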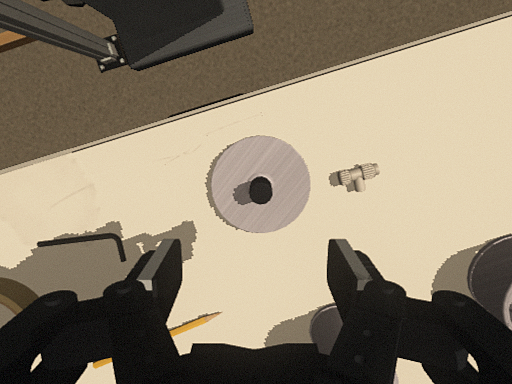

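View pics/k_wrist.png

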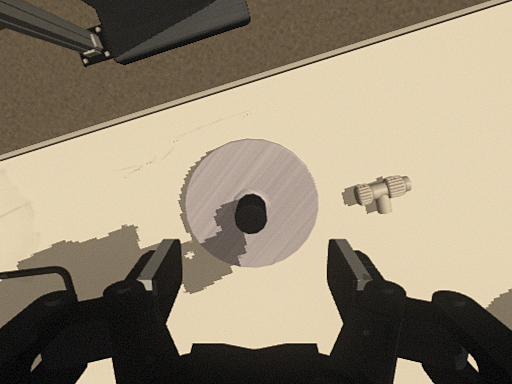

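```bash
python3 wr.py j 210 311 136 233.5 .011;python3 wr.py k 185 318.5 139 268 .011; python3 -m pendant '-0.2 0 2 0;0 0 2 0;0 0 0.8 0;0 0 0 0;0 0 0 0'; python3 to.py .4415 .111 .016
```

```text
center [0.4420667  0.11092069] diam 0.09252031074235005 0.09154739809399791
center [0.44139149 0.11118035] diam 0.09111159989986424 0.09166902591515945
clock: 9.4
tcp_pos: [0.4476, 0.1131, 0.0409]
orientation: [-2.505, -1.866, 0.024]
contact_force: [0.4, 0.3, -0.5]
grip_width: 0.0655
t 9.4 tcp [0.4476 0.1131 0.0409] w 0.0655 F [ 0.4  0.3 -0.5] z axis [-0.023  0.005 -1.   ] x axis [ 0.286  0.958 -0.002]
tool shift cm [-0.37 -0.46  2.5 ]
```

```bash
python3 -m pendant '-0.4 -0.5 0.9 0;0 0 0.9 0;0 0 0 0'; python3 to.py .4415 .111 .016
```

```text
clock: 9.65
tcp_pos: [0.4446, 0.112, 0.0259]
orientation: [-2.506, -1.867, 0.014]
contact_force: [0.0, 0.6, -0.1]
grip_width: 0.0652
t 9.65 tcp [0.4446 0.112  0.0259] w 0.0652 F [ 0.   0.6 -0.1] z axis [-0.017  0.008 -1.   ] x axis [0.286 0.958 0.002]
tool shift cm [-0.19 -0.25  0.99]
```

```bash
python3 -m pendant '-0.2 -0.3 0.9 0;0 0 0 0'; python3 to.py .4415 .111 .016
```

```text
clock: 9.82
tcp_pos: [0.4425, 0.1116, 0.0181]
orientation: [-2.507, -1.867, 0.01]
contact_force: [-0.4, 0.5, 0.2]
grip_width: 0.0656
t 9.82 tcp [0.4425 0.1116 0.0181] w 0.0656 F [-0.4  0.5  0.2] z axis [-0.014  0.009 -1.   ] x axis [0.286 0.958 0.004]
tool shift cm [-0.09 -0.07  0.21]
```

```bash
python3 -m pendant '-0.1 -0.1 0.2 0;0 0 0.1 0;0 0 0.1 0;0 0 0 0;0 0 0 0;0 0 0 0' 255 40; python3 to.py .4415 .111 .016
```

```text
clock: 10.32
tcp_pos: [0.4438, 0.1119, 0.0163]
orientation: [-2.508, -1.868, 0.004]
contact_force: [0.3, 0.3, -1.5]
grip_width: 0.0186
t 10.32 tcp [0.4438 0.1119 0.0163] w 0.0186 F [ 0.3  0.3 -1.5] z axis [-0.011  0.01  -1.   ] x axis [0.286 0.958 0.007]
tool shift cm [-0.15 -0.19  0.04]
```

```bash
python3 -m pendant '0 0 -2 0;0 0 -3 0;0 0 -4 0;0 0 -4 0;0 0 -1.5 0;0 0 0 0'; python3 to.py .598 .325 .16; python3 look.py l wrist|wc -c
```

```text
clock: 10.82
tcp_pos: [0.4435, 0.1095, 0.166]
orientation: [-2.507, -1.867, 0.014]
contact_force: [0.1, -0.2, -1.5]
grip_width: 0.0183
t 10.82 tcp [0.4435 0.1095 0.166 ] w 0.0183 F [ 0.1 -0.2 -1.5] z axis [-0.017  0.007 -1.   ] x axis [0.287 0.958 0.002]
tool shift cm [25.07  8.63  0.5 ]
1081
```

View pics/l_wrist.png

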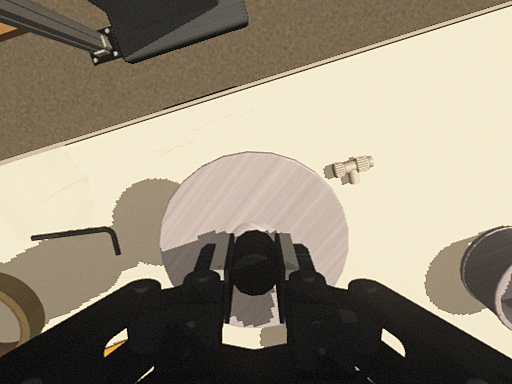

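The wide lid is held, centred in the jaws (plate u 160–349). Next I carry it to the wide jar.

```bash
python3 -m pendant '2 0.6 0 0;3 1 0 0;3.5 1.2 0 0;3.5 1.2 -0.3 0;3.5 1.2 -0.3 0;3 1 0 0;2 0.6 0 0;0 0 0 0'; python3 to.py .598 .325 .14
```

```text
clock: 11.53
tcp_pos: [0.5646, 0.2889, 0.1535]
orientation: [-2.507, -1.858, 0.046]
contact_force: [-0.2, 1.1, -0.4]
grip_width: 0.0184
t 11.53 tcp [0.5646 0.2889 0.1535] w 0.0184 F [-0.2  1.1 -0.4] z axis [-0.036 -0.001 -0.999] x axis [ 0.291  0.957 -0.011]
tool shift cm [4.45 2.19 1.22]
```

```bash
python3 -m pendant '2 0.7 0 0;1.7 0.7 0 0;0 0 0 0;0 0 0 0'; python3 to.py .598 .325 .064;python3 look.py m wrist side|wc -c
python3 - <<'E'
import cv2
c=cv2.imread('pics/m_side.png')[160:280,150:300]; cv2.imwrite('pics/m_crop.png',cv2.resize(c,None,fx=5,fy=5,interpolation=2))
E
```

```text
clock: 11.87
tcp_pos: [0.5849, 0.3187, 0.1418]
orientation: [-2.505, -1.858, 0.07]
contact_force: [-0.6, -0.9, -2.0]
grip_width: 0.0186
t 11.87 tcp [0.5849 0.3187 0.1418] w 0.0186 F [-0.6 -0.9 -2. ] z axis [-0.049 -0.01  -0.999] x axis [ 0.29   0.957 -0.023]
tool shift cm [1.16 1.41 7.7 ]
1462
```

View pics/m_crop.png

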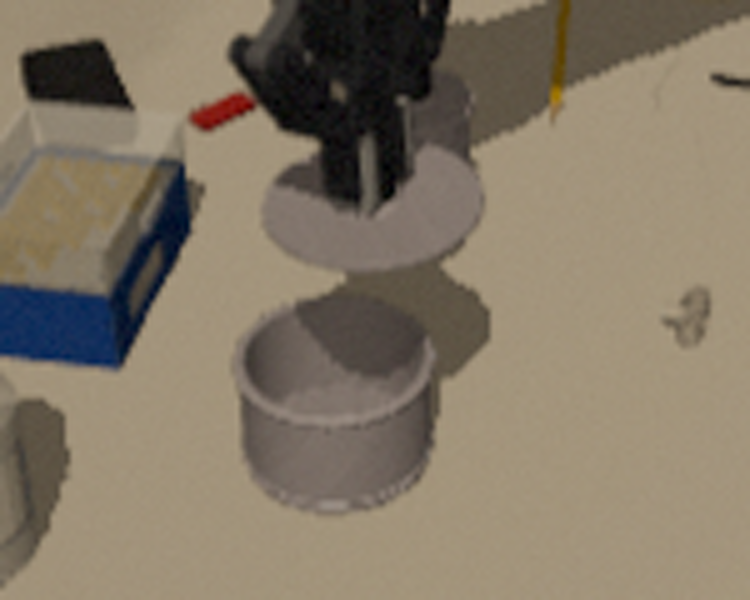

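View pics/m_wrist.png

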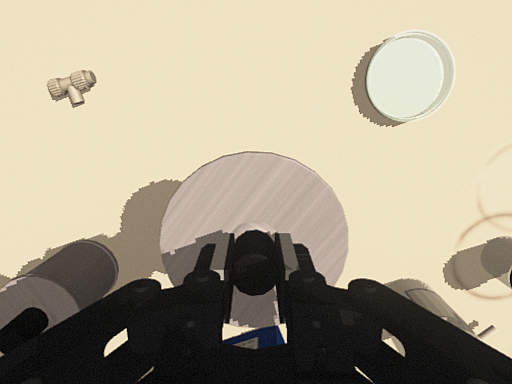

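```bash
python3 -m pendant '1.1 1.3 1 0;0 0 1.5 0;0 0 1.5 0;0 0 0 0;0 0 0 0'; python3 to.py .598 .325 .064
```

```text
clock: 12.38
tcp_pos: [0.5972, 0.3188, 0.1003]
orientation: [-2.511, -1.852, 0.074]
contact_force: [-1.0, 0.6, -0.2]
grip_width: 0.0184
t 12.38 tcp [0.5972 0.3188 0.1003] w 0.0184 F [-1.   0.6 -0.2] z axis [-0.05  -0.012 -0.999] x axis [ 0.295  0.955 -0.026]
tool shift cm [0.71 0.05 3.61]
```

```bash
python3 -m pendant '0.9 0 0.6 0;0 0 0.8 0;0 0 0 0'; python3 to.py .598 .325 .064; python3 look.py n wrist side|wc -c
python3 - <<'E'
import cv2
c=cv2.imread('pics/n_side.png')[160:280,150:300]; cv2.imwrite('pics/n_crop.png',cv2.resize(c,None,fx=5,fy=5,interpolation=2))
E
```

```text
clock: 12.63
tcp_pos: [0.5997, 0.3266, 0.0871]
orientation: [-2.513, -1.85, 0.071]
contact_force: [-0.2, -0.3, -2.4]
grip_width: 0.0186
t 12.63 tcp [0.5997 0.3266 0.0871] w 0.0186 F [-0.2 -0.3 -2.4] z axis [-0.049 -0.011 -0.999] x axis [ 0.296  0.955 -0.025]
tool shift cm [-0.15 -0.02  2.31]
1462
```

View pics/n_crop.png

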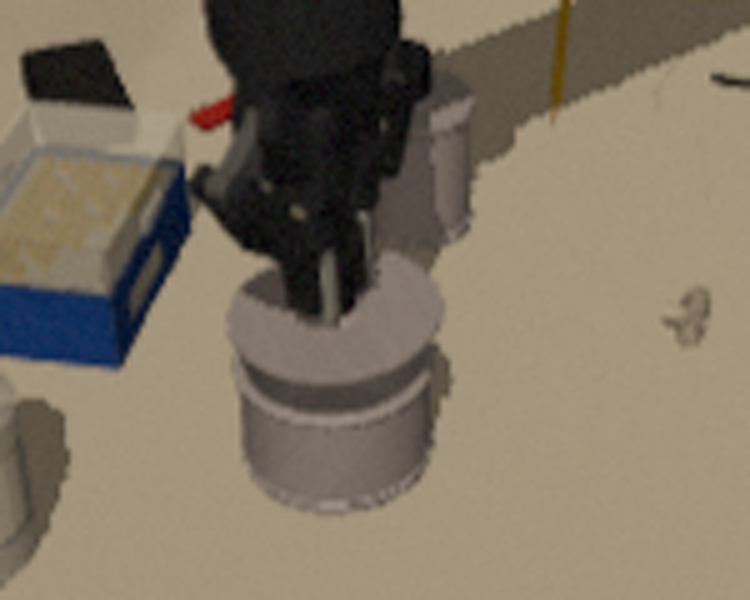

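View pics/n_wrist.png

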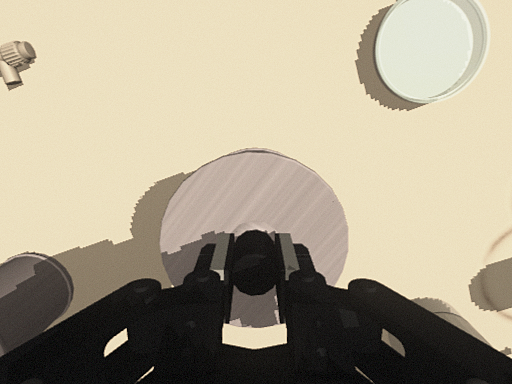

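```bash
python3 -m pendant '-0.1 0 0.9 0;0 0 0.6 0;0 0 0 0'; python3 to.py .598 .325 .064;  python3 -m pendant '0 0 0.3 0;0 0 0 0'; python3 to.py .598 .325 .064
```

```text
clock: 12.98
tcp_pos: [0.6001, 0.3269, 0.0735]
orientation: [-2.513, -1.851, 0.064]
contact_force: [0.6, -0.1, -1.2]
grip_width: 0.0185
t 12.98 tcp [0.6001 0.3269 0.0735] w 0.0185 F [ 0.6 -0.1 -1.2] z axis [-0.045 -0.008 -0.999] x axis [ 0.296  0.955 -0.021]
tool shift cm [-0.22 -0.1   0.96]
clock: 13.15
tcp_pos: [0.5996, 0.3266, 0.0696]
orientation: [-2.513, -1.851, 0.065]
contact_force: [-0.4, 0.4, -1.1]
grip_width: 0.0185
t 13.15 tcp [0.5996 0.3266 0.0696] w 0.0185 F [-0.4  0.4 -1.1] z axis [-0.046 -0.009 -0.999] x axis [ 0.296  0.955 -0.022]
tool shift cm [-0.18 -0.08  0.57]
```

```bash
python3 -m pendant '-0.1 0 0.3 0;0 0 0 0'; python3 to.py .598 .325 .064;  python3 -m pendant '0 0 0.3 0;0 0 0 0'; python3 to.py .598 .325 .064; python3 look.py p side|wc -c
python3 - <<'E'
import cv2
c=cv2.imread('pics/p_side.png')[160:280,150:300]; cv2.imwrite('pics/p_crop.png',cv2.resize(c,None,fx=5,fy=5,interpolation=2))
E
```

```text
clock: 13.32
tcp_pos: [0.5991, 0.3254, 0.0664]
orientation: [-2.513, -1.851, 0.066]
contact_force: [-0.5, 0.2, -1.9]
grip_width: 0.0183
t 13.32 tcp [0.5991 0.3254 0.0664] w 0.0183 F [-0.5  0.2 -1.9] z axis [-0.046 -0.009 -0.999] x axis [ 0.296  0.955 -0.022]
tool shift cm [-0.07 -0.08  0.24]
clock: 13.48
tcp_pos: [0.5997, 0.3256, 0.0648]
orientation: [-2.513, -1.851, 0.063]
contact_force: [-0.8, -1.9, 0.1]
grip_width: 0.0184
t 13.48 tcp [0.5997 0.3256 0.0648] w 0.0184 F [-0.8 -1.9  0.1] z axis [-0.044 -0.008 -0.999] x axis [ 0.296  0.955 -0.021]
tool shift cm [-0.11 -0.14  0.09]
1077
```

View pics/p_crop.png

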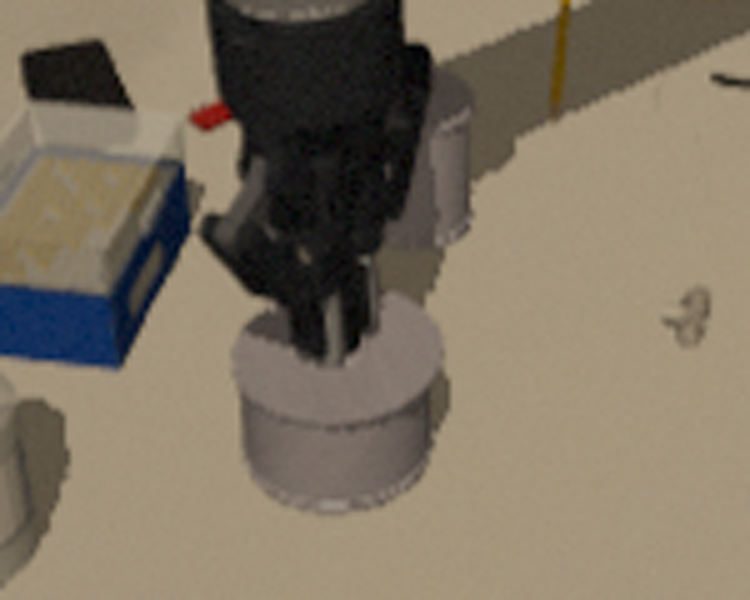

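The lid sits over the jar and has made first contact (force change of about 2 N). One light press, then release.

```bash
python3 -m pendant '0 0 0.15 0;0 0 0 0'; python3 to.py .598 .325 .064;  python3 -m pendant '0 0 0 0;0 0 0 0;0 0 0 0;0 0 0 0' 60; python3 to.py; python3 -m pendant '0 0 -1 0;0 0 -2.5 0;0 0 -3.5 0;0 0 -3.5 0;0 0 -1.5 0;0 0 0 0'; python3 look.py q side wrist|wc -c
python3 - <<'E'
import cv2
c=cv2.imread('pics/q_side.png')[160:280,150:300]; cv2.imwrite('pics/q_crop.png',cv2.resize(c,None,fx=5,fy=5,interpolation=2))
E
```

```text
clock: 13.7
tcp_pos: [0.6002, 0.3261, 0.0646]
orientation: [-2.513, -1.851, 0.06]
contact_force: [-0.5, -1.6, 1.8]
grip_width: 0.0189
t 13.7 tcp [0.6002 0.3261 0.0646] w 0.0189 F [-0.5 -1.6  1.8] z axis [-0.043 -0.007 -0.999] x axis [ 0.296  0.955 -0.019]
tool shift cm [-0.17 -0.18  0.07]
clock: 14.03
tcp_pos: [0.6006, 0.3264, 0.0643]
orientation: [-2.513, -1.851, 0.058]
contact_force: [-0.2, 0.9, 0.6]
grip_width: 0.0649
t 14.03 tcp [0.6006 0.3264 0.0643] w 0.0649 F [-0.2  0.9  0.6] z axis [-0.042 -0.006 -0.999] x axis [ 0.296  0.955 -0.018]
clock: 14.53
tcp_pos: [0.6045, 0.3264, 0.189]
orientation: [-2.513, -1.851, 0.067]
contact_force: [0.0, 0.9, -0.2]
grip_width: 0.065
1461
```

View pics/q_crop.png

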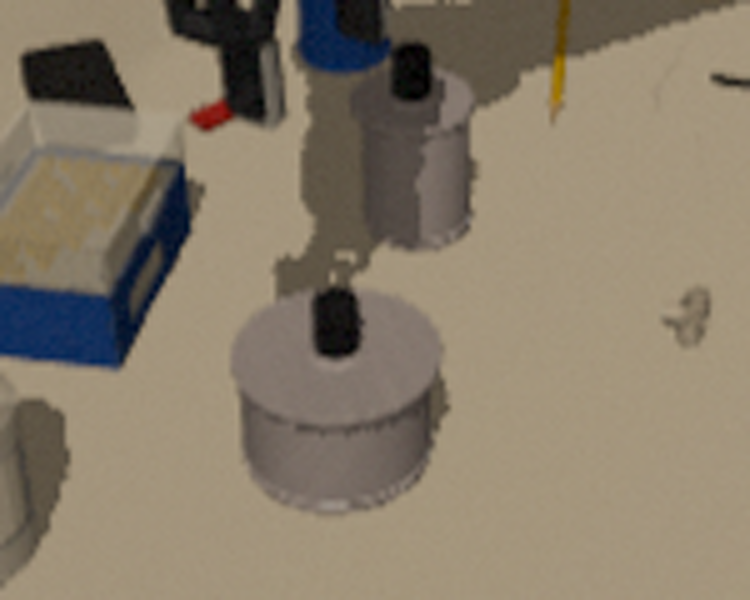

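View pics/q_wrist.png

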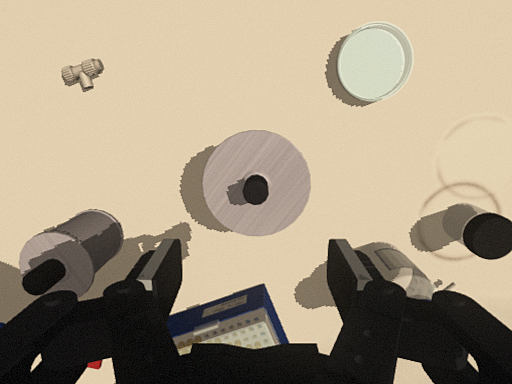

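Both lids look seated with knobs upright. I'll clear the arm and check with the fixed cameras.

```bash
python3 wr.py q 203 311 130 236 .059; python3 -m pendant '2 -1 -1 0;3 -2 -1 0;3 -2 -1 0;3 -2 0 0;3 -2 0 0;3 -2 0 0;2 -1 0 0;0 0 0 0'; python3 look.py s top side|wc -c
python3 - <<'E'
import cv2,numpy as np
a=cv2.imread('pics/s_top.png')[130:230,140:300]; b=cv2.imread('pics/s_side.png')[150:280,180:290]
cv2.imwrite('pics/s_topc.png',cv2.convertScaleAbs(cv2.resize(a,None,fx=5,fy=5,interpolation=2),alpha=1.5)); cv2.imwrite('pics/s_sidec.png',cv2.resize(b,None,fx=4.5,fy=4.5,interpolation=2))
E
```

```text
center [0.59874091 0.32709179] diam 0.09066263372399794 0.09094297208197683
clock: 15.3
tcp_pos: [0.5402, 0.5426, 0.197]
orientation: [-2.523, -1.839, 0.115]
contact_force: [-1.9, 0.2, -1.7]
grip_width: 0.065
1412
```

View pics/s_topc.png

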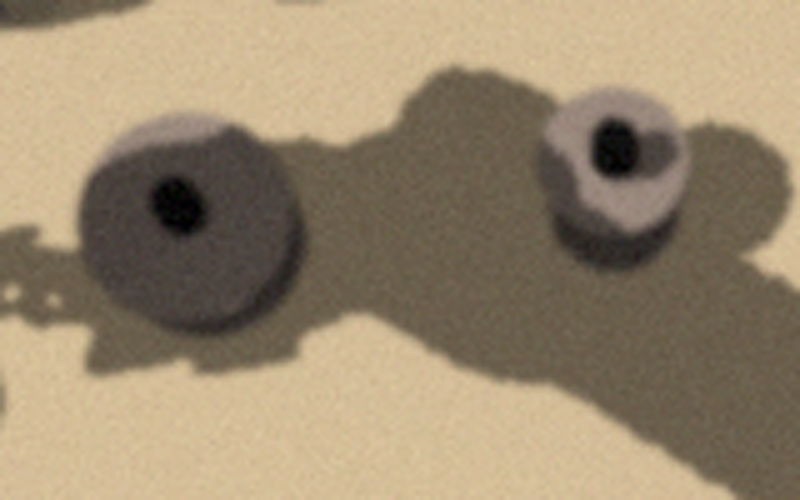

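View pics/s_sidec.png

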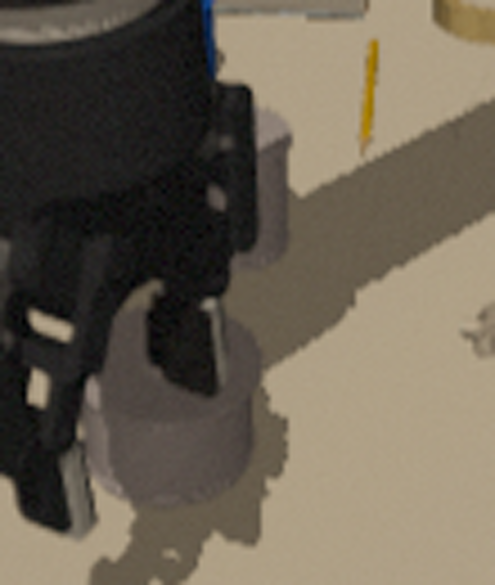

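```bash
python3 - <<'E'
import pickle
from meas import ray
o,f=pickle.load(open('pics/a_top.pkl','rb')); print('top lids',ray(f,177.7,174.2,.059),ray(f,263.1,162.3,.079))
o,f=pickle.load(open('pics/a_side.pkl','rb')); print('side lids',ray(f,217.2,160+354/5,.059),ray(f,232.5,160+102/5,.079))
E
```

```text
top lids [0.59599122 0.32417768 0.059     ] [0.61245111 0.14441641 0.079     ]
side lids [0.59521728 0.3309826  0.059     ] [0.60821618 0.15362744 0.079     ]
```

```bash
python3 -m pendant '0 -2 -0.5 0;0 -3 -1 0;0 -3.5 -1 0;0 -3.5 0 0;0 -3 0 0;0 -1 0 0;0 0 0 0;0 0 0 0'; python3 look.py t side top|wc -c
python3 - <<'E'
import cv2,numpy as np
b=cv2.imread('pics/t_side.png')[165:275,180:270]; a=cv2.imread('pics/a_side.png')[165:275,180:270]
cv2.imwrite('pics/t_c.png',cv2.resize(np.hstack([a,b]),None,fx=4.4,fy=4.4,interpolation=2))
E
```

```text
clock: 16.07
tcp_pos: [0.4008, 0.569, 0.2224]
orientation: [2.561, 1.807, -0.136]
contact_force: [0.4, -0.5, 0.1]
grip_width: 0.0655
1436
```

View pics/t_c.png

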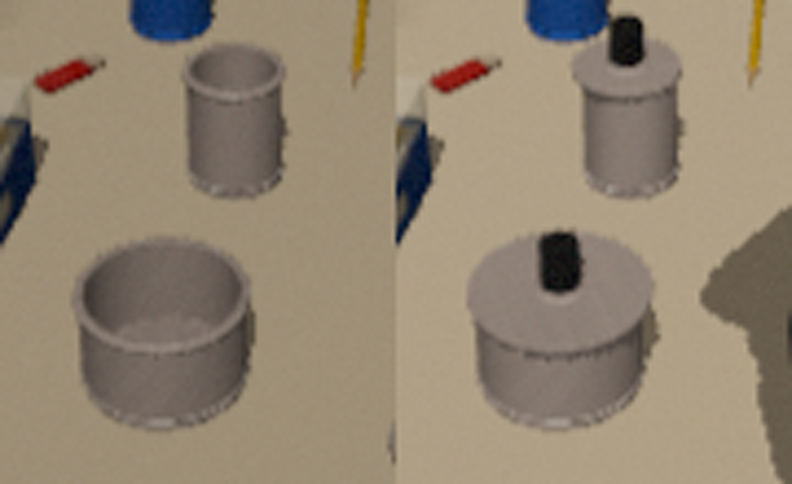

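View pics/t_top.png

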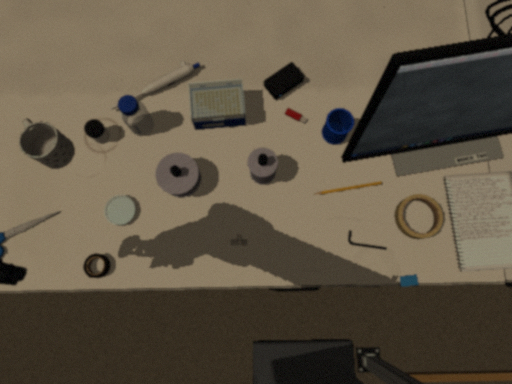

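The before/after side view shows both jars at unchanged pixels. Both lids lie flat at rim height, with knobs upright, and the arm is clear.

```bash
python3 -c "
from bench import r
print(r.get_obs()['qvel'].round(3)); print(r.hand_in())"
```

```text
[ 0.005  0.006  0.004 -0.012 -0.    -0.002 -0.003]
the job is handed in; nothing more can be done
None
```

Both lids are on their jars, knob up: the narrow lid on the narrow jar, then the wide lid on the wide jar. I handed the job in at about 16 s of the 54 s allowed, with the arm clear of everything.

- **Seating:** the last side and top pictures show both lids flat at rim height, matching a before/after comparison in the side view.
- **Jars:** both jars stand at the same pixel positions as at the start. I left the blue look-alike alone.
- **Centring:** in the wrist views the wide lid is within about 2 mm of its jar's centre and the narrow lid within about 3 mm. The plug clearance is 6 mm.
- **Forces:** the readings between moves stayed at a few newtons.

Two checks disagreed:
- **Camera mismatch:** the top and side cameras disagreed by 5–9 mm in y, and by up to about 4 mm in x, for the same jars and lids. I relied more on the wrist and top views. For the narrow lid the gap was about 3 mm larger than for its bare jar rim, which I put down to reading pixels by eye.
- **Tool tilt:** the tool drifted up to about 3° off vertical during the moves, so the wide lid was slightly tilted when released. In the last pictures it lies flat.

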